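Hang the power carver on the balancer arm

ROBOT

A 6-joint arm with a two-finger parallel gripper is mounted at the origin on the work surface. World frame = base frame: x ahead of the robot, y to its left, z up, the work surface at z = 0. Lengths are in m, angles in rad, forces in N, time in s.
With the tool pointing down it reaches from about 0.325 to 1 m from the base axis. Payload 5.1 kg.
Tool frame: the origin (TCP) lies midway between the tips of the shut fingers; the grasp point (between the pads) lies 19 mm behind it; z points along the fingers, y is the line along which they close (so a half turn about z gives the same grasp; the last joint's range is limited). The gripper opens to 85 mm and grips with 20 to 120 N. Pads are 22 mm wide; open, the fingers measure 114 mm over their backs; the gripper's body (76 mm by 85 mm) begins 54 mm behind the grasp point. The pads swing forward as they close: fully open they stand 13 mm farther back than shut.
Start: joints at [-1.323, 0.124, 1.65, -0, 1.367, -0.083], TCP at [0.211, -0.615, 0.231] pointing down, gripper open.
Joint ranges: [-2.61, 2.61], [-1.02, 2.33], [0.03, 2.71], [-1.35, 4.49], [0.32, 2.68], [-2.91, 2.91]. Speed limits (rad/s): [2.57, 2.57, 3.14, 3.14, 3.14, 3.14].

INTERFACE

Orientations are given as a rotation vector (axis times angle).
In Python, from plant import r, imaging gives the robot as it stands.
- The arm moves only by the tool apply_moves, never from a script. Its argument "increments" is a list of rows, each an object of numbers: "wx", "wy", "wz": the turn, a rotation vector about the tool's x, y, z in units of 6 degrees (1.0 is 6 degrees); "tx", "ty", "tz": the shift along the tool's x, y, z in units of 0.03 m (1.0 is 0.03 m); "hand": the closure, from 0 (fully open) to 1 (shut). In form: [{"wx": .., "wy": .., "wz": .., "tx": .., "ty": .., "tz": .., "hand": ..}, ...]. A call has 1 to 20 rows; each row shifts and turns the commanded pose from where the row before left it, along the tool's axes as they then stand; what a row does not reach is not made up. A row lasts 1/12 s, in which the tool goes at most 41.7 mm and 7.16 degrees, less where a joint would pass 70% of its speed; a pose out of reach is approached as far as the arm can. A call with a number of a shift or a turn outside -1 to 1 is refused whole. A call with a gripper value outside its range is refused whole. The fingers move at their own pace and stop on an object; the grip force is fixed at half the most. Time passes only in rows, so rows that do not move let the fingers close. It gives the time, the measured TCP pose, the force, the opening and the grip force at its end, in the units of the state.
- r.read_state(): the state, without advancing time (a new reading comes with each control period).
- imaging.snapshot(name): name is "scene" or "side" or "wrist"; returns a dict with "img" (384x512x3 uint8, red, green, blue), "camera_matrix" (3x3 intrinsics, pixels), "dist" ([k1, k2, p1, p2, k3] as OpenCV has them; the pictures are not rectified), "world_from_camera" (4x4, takes a point from camera to world coordinates). Camera axes: x right, y down, z forward; pixel columns grow to the right and rows downward; lengths in m; the calibration is good to about 2 mm. A picture is of the moment at which its call begins. There is no depth.
- r.close_job(): hands the job in; it is judged then, once.
The state is a dict: "clock": time; "qpos": joint angles; "qvel": joint speeds; "effort": joint torques, N m; "ee_pos": TCP position; "tcp_rot": TCP orientation; "wrist_force": force on the tool from outside, world axes, zero at the start; "moment": the same for the moment, N m; "width": opening from 0.0 (shut) to 1.0 (fully open); "finger_force": force on a finger pad.
Only numpy, scipy, OpenCV 4.12 (cv2) and the standard library are available. Lean on these libraries where they do the work, as an engineer would, in place of code of your own. Each camera call takes 0.05 s, during which the arm holds its last target. There are 200 camera calls.

TASK

Take the orange power carver out of the wooden rest and hang it upright on the spring-balanced arm: slip its steel waist into the fork and lay the collar down inside the raised lips. Keep hold and follow the arm down on its swing as it sinks, and let go only once it has settled and carries the whole weight by itself, so that it neither drops nor springs up when you open. Never force the fork, and leave the green sander, the bowl and the hand tools where they are.

Things in the scene. Friction and masses are not known exactly. Their poses are not given: they have to be found in the camera images.
- carver: cordless power carver, upright, 200 mm tall, weight unknown (0.35 to 0.85 kg). Origin at its burr tip (lowest point), z up the axis. From the bottom: burr and nose 0-50 mm (23 dia), black motor body with orange band 50-100 mm (46 dia), steel waist 100-128 mm (26 dia), steel collar 128-136 mm (44 dia, bevelled below), smooth orange tail 136-200 mm (42 dia): grip it there
- carver_collar (a point): point on the carver's axis at the underside of its collar, 128 mm above the burr tip; the underside is what rests on the fork
- fork_seat (a point): centre of the fork's seat, on the upper face of the prongs, where the collar's underside rests; about 260 mm above the bench unloaded, always level. x along the arm towards the post, z up; open towards -x. Slot 30 mm wide, ending 15 mm beyond the centre (+x); prongs 8 mm thick, rounded ends 30 mm before the centre (-x). 5 mm high lips round the seat: see fork_lip
- rest: fixed wooden block 85 x 230 x 58 mm, origin under its centre, two 28 mm through holes 65 mm either side of the centre along its y. Carver and sander stand in them, either in either, nose 50 mm deep in the hole and the shoulder of the motor body on the block
- sander: bystander: grey detail sander with a green tail and no waist, 200 mm tall, standing in the other hole of the rest; origin at its lowest point
- bowl: bystander: half-finished wooden bowl, 230 mm across, 90 mm high, origin under its centre
- mallet: bystander: round carver's mallet lying on its side, 245 mm long; origin at the end of its head, at bench height
- gouge_a: bystander: gouge lying on the bench, 240 mm long, origin below the end of its handle
- gouge_b: bystander: narrow gouge lying on the bench, 240 mm long, origin below the end of its handle
- wax_tin: bystander: yellow tin with a white lid, 76 mm across, 50 mm high, origin under its centre
- fork_lip (a point): top of the lips, 5 mm above fork_seat, on the same axis. Lips stand at both sides (25 mm off the centre), at the back (25 mm) and as red upturned tips on the prong ends (18.5 to 24.5 mm before the centre): the collar must come in above them and is then lowered into the hollow, with 2 to 3 mm of play
- fork_sink (a joint): sinking of the arm, rad: 0 = empty, at the upper stop; 0.55 = lower stop. The fork stays level but swings on an arc: two parallel links 240 mm long, pointing 14 degrees upward from the post at 0 and turning down by this angle (about 240 mm per rad). Damped springs hold the empty fork up with about 2.3 N plus 65 N per metre of sinking; balance lies at 0.08 to 0.4 rad
- fork: the dark steel fork at the arm's end, 58 mm wide; origin 72 mm beyond the seat centre towards the post and 10 mm below the seat's face. Arm and fork turn about the fixed post's vertical axis (335 mm beyond the seat centre, post 220 mm tall); they stay where left, yield sideways to about 0.3 N at the fork, and not at all along the arm
Not all that is in view belongs to the job. There is more than one size of the carver; the one meant has the size given above.

How it is judged:
By the outcome, as a careful person would: the job done as asked, in the order asked, and still so for the second after the job is handed in, with the robot touching nothing.
It also fails if it takes over 56 s, if anything falls off the work surface, if the arm or the gripper's body presses on something with over 40 N, if the wrist force passes 120 N, or if a joint passes its speed limit or range.

## Working session

There is one attempt and no reset: what is moved stays moved. The work goes in short steps, Python scripts to look and compute and a tool call to move; the robot and the scene stay as the last step left them, time stands still between calls to the robot, and variables do not carry over. Pictures are saved under pics/ and viewed, at most 10 in all, crops included, and the job is handed in when it is done.

Besides the shell and the picture viewer there is one more tool, called by a JSON object that holds its "fn" and its "kwargs". apply_moves: Moves the arm, as the interface text tells. Its arguments: {"type":"object","properties":{"increments":{"type":"array"}},"required":["increments"]}

```bash
mkdir -p pics; ls
cat > h.py <<'E'
import numpy as np, cv2
from plant import r, imaging
def snap(n):
    s=imaging.snapshot(n); np.savez('last_'+n,**{k:np.array(v) for k,v in s.items()}); return s
def load(n): return dict(np.load('last_'+n+'.npz'))
def ray(s,u,v):
    p=cv2.undistortPoints(np.array([[[u,v]]],float),s['camera_matrix'],s['dist']).ravel()
    T=s['world_from_camera']; d=T[:3,:3]@np.array([p[0],p[1],1]); return T[:3,3],d/np.linalg.norm(d)
def onz(s,u,v,z):
    o,d=ray(s,u,v); return o+d*(z-o[2])/d[2]
def tri(rs):
    A=0;b=0
    for o,d in rs:
        P=np.eye(3)-np.outer(d,d); A=A+P; b=b+P@o
    x=np.linalg.solve(A,b); return x,[np.linalg.norm((np.eye(3)-np.outer(d,d))@(x-o)) for o,d in rs]
def proj(s,X):
    T=np.linalg.inv(s['world_from_camera']); rv=cv2.Rodrigues(T[:3,:3])[0]
    return cv2.projectPoints(np.array(X,float).reshape(-1,1,3),rv,T[:3,3],s['camera_matrix'],s['dist'])[0].reshape(-1,2)
E
python3 - <<'E'
from h import *
a=[]
for n in('scene','side'):
    s=snap(n); print(n,s['world_from_camera'].round(3).tolist()); cv2.imwrite(f'pics/{n}0.png',cv2.resize(s['img'][...,::-1],(768,576),interpolation=cv2.INTER_CUBIC))
print(r.read_state())
E
```

```text
pics
scene [[-0.84, 0.357, -0.409, 1.018], [0.543, 0.562, -0.624, 0.834], [0.007, -0.746, -0.666, 0.972], [0.0, 0.0, 0.0, 1.0]]
side [[-0.842, -0.276, 0.464, -0.068], [-0.54, 0.418, -0.731, 1.058], [0.007, -0.866, -0.501, 0.836], [0.0, 0.0, 0.0, 1.0]]
{'clock': 0.1, 'qpos': array([-1.32261050e+00,  1.24469289e-01,  1.65151222e+00,  4.51042062e-05,
        1.36754210e+00, -8.26114033e-02]), 'qvel': array([-9.80646867e-04, -1.63786545e-03, -3.74944186e-03,  7.49656700e-04,
        8.73924231e-05,  1.70203420e-03]), 'effort': array([ 6.07919847e-04, -4.24931788e+01, -3.66652429e+01, -8.71741463e-05,
        3.92357499e-03,  4.44860234e-06]), 'ee_pos': array([ 0.2109595 , -0.61423184,  0.23017184]), 'tcp_rot': array([-3.09681940e+00, -5.16917548e-01,  1.81566725e-04]), 'wrist_force': array([-0.62708494,  0.32126489,  0.78239396]), 'moment': array([ 0.01089221,  0.07390409, -0.01162422]), 'finger_force': 0.0, 'width': 1.0015479541273002}
```

View pics/scene0.png

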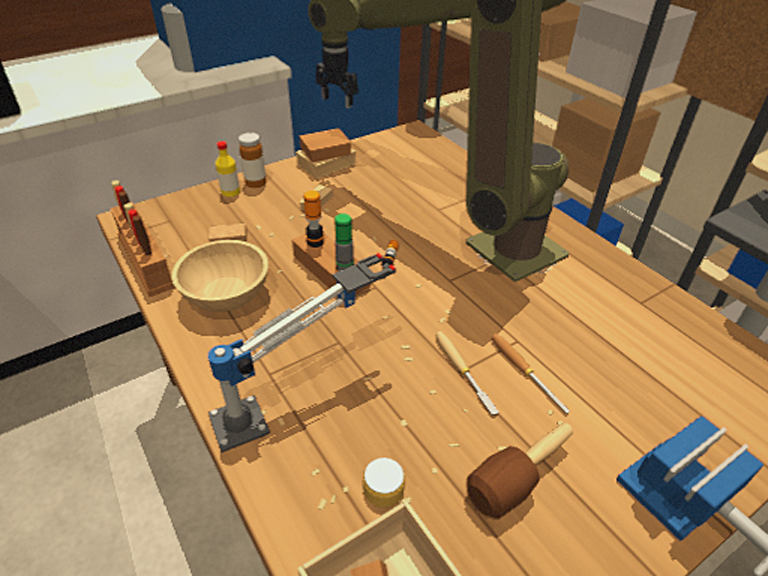

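View pics/side0.png

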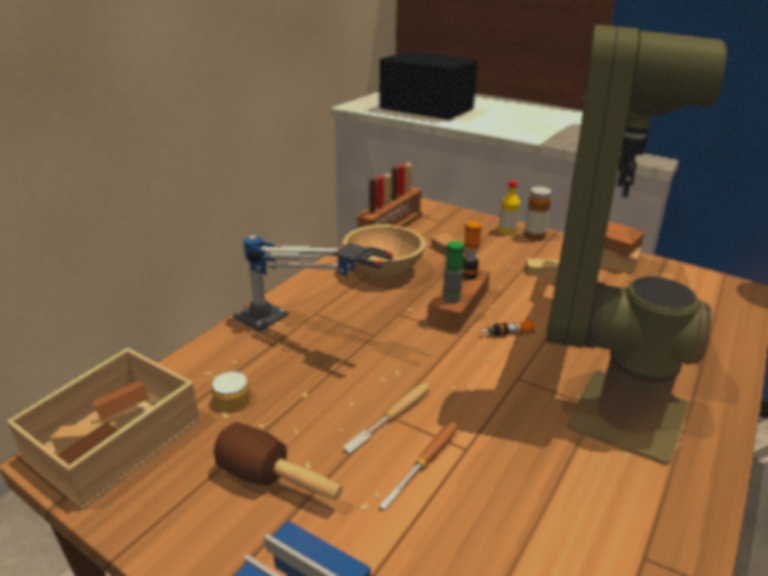

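The scene picture shows the orange carver's tail at about (208,135) in native pixels, the green sander at (229,152) and the fork's red tips near (258,178). The small decoy carver lies near (261,167). In the side picture the carver's tail is at (315,157), the sander at (303,170) and the fork at about (245,171). Next I'll measure and zoom in.

Run:
```python
from h import *
S={n:load(n) for n in('scene','side')}
M={'orange':((3,200,120),(16,255,255)),'green':((50,120,40),(80,255,255)),'red':((174,120,80),(180,255,255)),'red2':((0,170,80),(3,255,255))}
for n,s in S.items():
    h=cv2.cvtColor(s['img'],cv2.COLOR_RGB2HSV)
    for k,(a,b) in M.items():
        c,l,st,ce=cv2.connectedComponentsWithStats(cv2.inRange(h,a,b))
        for i in range(1,c):
            if st[i,4]>=(25 if 'red' not in k else 4): print(n,k,st[i].tolist(),ce[i].round(1))
A=S['scene']['img'][110:200,180:280]; B=S['side']['img'][135:225,215:355]
A=cv2.resize(A,None,fx=6,fy=6,interpolation=cv2.INTER_CUBIC); B=cv2.resize(B,None,fx=5.5,fy=5.5,interpolation=cv2.INTER_CUBIC)
cv2.imwrite('pics/a1.png',A[...,::-1]); cv2.imwrite('pics/b1.png',B[...,::-1])
```

```text
scene orange [203, 130, 11, 17, 126] [207.9 138.1]
scene green [223, 143, 11, 20, 187] [228.5 152.5]
scene red2 [145, 94, 6, 5, 25] [147.5  96.1]
scene red2 [77, 124, 5, 14, 27] [ 79.1 128.1]
scene red2 [86, 140, 5, 17, 32] [ 88.3 145.7]
scene red2 [251, 169, 3, 3, 6] [252.2 170.2]
scene red2 [259, 176, 4, 4, 9] [260.7 177.7]
side orange [311, 147, 10, 6, 37] [315.3 150.1]
side orange [312, 154, 8, 8, 44] [315.8 158.2]
side orange [347, 214, 9, 6, 46] [351.1 216.5]
side green [298, 161, 11, 19, 158] [303.1 169.6]
side red2 [265, 110, 4, 19, 53] [266.8 118.9]
side red2 [251, 118, 4, 20, 63] [252.7 127. ]
side red2 [340, 121, 4, 3, 12] [341.5 122. ]
```

View pics/a1.png

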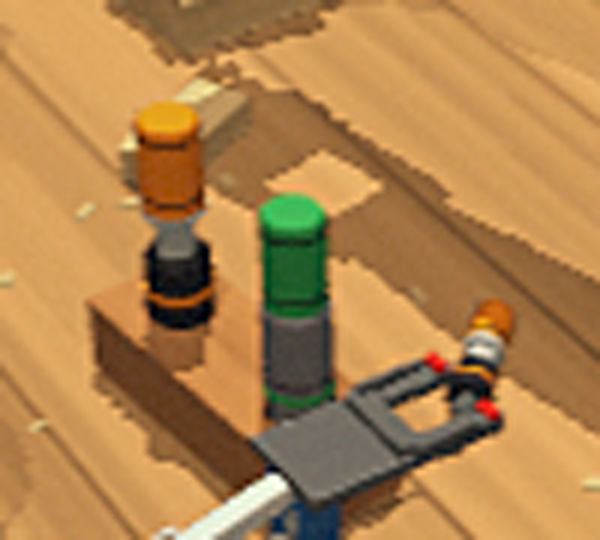

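View pics/b1.png

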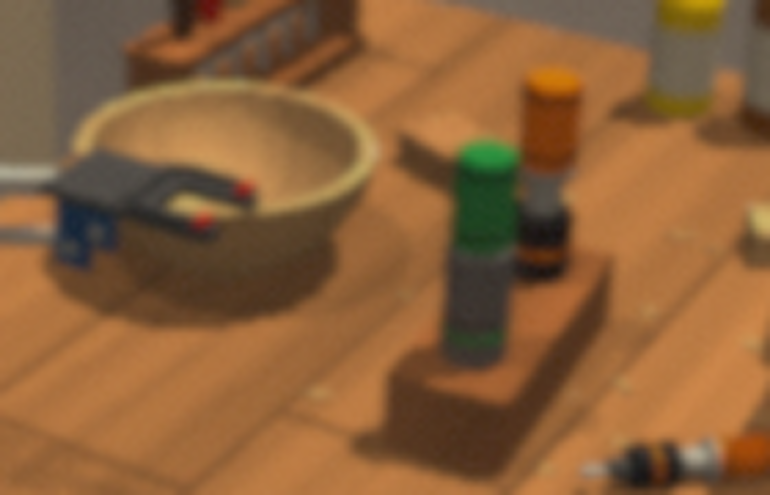

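The scene crop shows the red tips at native (252.7,170.3) and (261.2,178.2), and the carver's top ellipse at (208,129.7). In the side crop the tips are at (259.4,169.5) and (251.9,175.4), and the carver's top is at (315.4,149.5).

Run:
```python
from h import *
a,b=load('scene'),load('side')
def T(n,p,q):
    x,e=tri([ray(a,*p),ray(b,*q)]); print(n,x.round(4),np.round(e,4)); return x
T('top',(208,129.7),(315.4,149.5)); T('green top',(228.8,145.5),(303.9,161.3))
print('carver at .208',onz(a,208,129.7,.208),onz(b,315.4,149.5,.208))
print('sander',onz(a,228.8,145.5,.208),onz(b,303.9,161.3,.208))
t1=T('A-C',(252.7,170.3),(259.4,169.5));t2=T('B-D',(261.2,178.2),(251.9,175.4))
T('A-D',(252.7,170.3),(251.9,175.4));T('B-C',(261.2,178.2),(259.4,169.5))
# post: blue cap centre scene, base
T('posttop',(233/1.5,352/1.5),(254/1.5,240/1.5))
print('post base',onz(a,238/1.5,420/1.5,.01),onz(b,260/1.5,314/1.5,.01))
print('bowl',onz(a,221/1.5,275/1.5,.09),onz(b,384/1.5,246/1.5,.09))
```

```text
top [ 0.4915 -0.2552  0.2064] [0. 0.]
green top [ 0.4777 -0.1271  0.2094] [0.0031 0.0031]
carver at .208 [ 0.49255768 -0.25293505  0.208     ] [ 0.4900444  -0.25183117  0.208     ]
sander [ 0.47919776 -0.12401423  0.208     ] [ 0.48054628 -0.13630637  0.208     ]
A-C [0.5225 0.0939 0.2617] [0.0003 0.0003]
B-D [0.5214 0.1379 0.261 ] [0.0005 0.0005]
A-D [0.5309 0.1109 0.2595] [0.014 0.014]
B-C [0.513  0.1226 0.2639] [0.013 0.013]
posttop [0.8595 0.1406 0.2225] [0.0013 0.0013]
post base [0.87729943 0.12270963 0.01      ] [0.87611804 0.1286543  0.01      ]
bowl [ 0.76162422 -0.22519722  0.09      ] [ 0.73642572 -0.22791173  0.09      ]
```

{"fn": "apply_moves", "kwargs": {"increments": [{"wz": 0.8, "tz": -0.9}, {"wz": 0.8, "tz": -0.9}, {"wz": 0.8, "tz": -0.9}, {"wz": 0.76, "tz": -0.6}, {"tx": 0.5, "ty": -0.7}, {"tx": 0.6, "ty": -0.75}, {"tx": 0.6, "ty": -0.75}, {"tx": 0.6, "ty": -0.75}, {"tx": 0.6, "ty": -0.75}, {"tx": 0.6, "ty": -0.75}, {"tx": 0.6, "ty": -0.75}, {"tx": 0.6, "ty": -0.75}, {"tx": 0.6, "ty": -0.75}, {"tx": 0.6, "ty": -0.75}, {"tx": 0.6, "ty": -0.75}, {"tx": 0.6, "ty": -0.75}, {"tx": 0.6, "ty": -0.75}, {"tx": 0.6, "ty": -0.75}, {"tx": 0.6, "ty": -0.75}, {}]}}

```text
invalid input at $.increments[0]: expected keys wx, wy, wz, tx, ty, tz, hand
```

Run:
```python
from h import *
s=snap('wrist'); print(s['world_from_camera'].round(3).tolist()); st=r.read_state(); print(st['clock'],st['ee_pos'],st['tcp_rot'],st['qpos'].round(2),st['wrist_force'])
cv2.imwrite('pics/w1.png',s['img'][...,::-1])
h=cv2.cvtColor(s['img'],cv2.COLOR_RGB2HSV)
for k,(a,b) in {'orange':((3,200,120),(18,255,255)),'green':((50,120,40),(80,255,255))}.items():
    c,l,q,ce=cv2.connectedComponentsWithStats(cv2.inRange(h,a,b))
    for i in range(1,c):
        if q[i,4]>150: print(k,q[i].tolist(),ce[i].round(1))
print('expected tops',proj(s,[[.4915,-.253,.208],[.479,-.128,.208]]))
```

```text
[[0.324, -0.909, -0.261, 0.277], [-0.946, -0.312, -0.087, -0.592], [-0.002, 0.275, -0.961, 0.373], [0.0, 0.0, 0.0, 1.0]]
0.15 [ 0.21095627 -0.61429664  0.23031602] [-3.09706691e+00 -5.17003413e-01  2.51660794e-04] [-1.32  0.12  1.65 -0.    1.37 -0.08] [-0.37301809  0.4414694  -0.21290553]
expected tops [[ 946.11763626 1139.56948983]
 [3910.92876004 3846.51348361]]
```

View pics/w1.png

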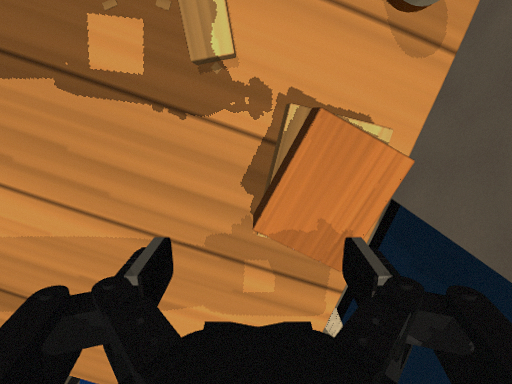

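The call was refused because every row needs all seven keys. The wrist picture only shows bare bench and a wooden block, with the fingers at the bottom around (150,265) and (365,265).

{"fn": "apply_moves", "kwargs": {"increments": [{"wx": 0, "wy": 0, "wz": 0.8, "tx": 0, "ty": 0, "tz": -0.9, "hand": 0}, {"wx": 0, "wy": 0, "wz": 0.8, "tx": 0, "ty": 0, "tz": -0.9, "hand": 0}, {"wx": 0, "wy": 0, "wz": 0.8, "tx": 0, "ty": 0, "tz": -0.9, "hand": 0}, {"wx": 0, "wy": 0, "wz": 0.76, "tx": 0, "ty": 0, "tz": -0.6, "hand": 0}, {"wx": 0, "wy": 0, "wz": 0, "tx": 0.5, "ty": -0.7, "tz": 0, "hand": 0}, {"wx": 0, "wy": 0, "wz": 0, "tx": 0.6, "ty": -0.75, "tz": 0, "hand": 0}, {"wx": 0, "wy": 0, "wz": 0, "tx": 0.6, "ty": -0.75, "tz": 0, "hand": 0}, {"wx": 0, "wy": 0, "wz": 0, "tx": 0.6, "ty": -0.75, "tz": 0, "hand": 0}, {"wx": 0, "wy": 0, "wz": 0, "tx": 0.6, "ty": -0.75, "tz": 0, "hand": 0}, {"wx": 0, "wy": 0, "wz": 0, "tx": 0.6, "ty": -0.75, "tz": 0, "hand": 0}, {"wx": 0, "wy": 0, "wz": 0, "tx": 0.6, "ty": -0.75, "tz": 0, "hand": 0}, {"wx": 0, "wy": 0, "wz": 0, "tx": 0.6, "ty": -0.75, "tz": 0, "hand": 0}, {"wx": 0, "wy": 0, "wz": 0, "tx": 0.6, "ty": -0.75, "tz": 0, "hand": 0}, {"wx": 0, "wy": 0, "wz": 0, "tx": 0.6, "ty": -0.75, "tz": 0, "hand": 0}, {"wx": 0, "wy": 0, "wz": 0, "tx": 0.6, "ty": -0.75, "tz": 0, "hand": 0}, {"wx": 0, "wy": 0, "wz": 0, "tx": 0.6, "ty": -0.75, "tz": 0, "hand": 0}, {"wx": 0, "wy": 0, "wz": 0, "tx": 0.6, "ty": -0.75, "tz": 0, "hand": 0}, {"wx": 0, "wy": 0, "wz": 0, "tx": 0.6, "ty": -0.75, "tz": 0, "hand": 0}, {"wx": 0, "wy": 0, "wz": 0, "tx": 0.6, "ty": -0.75, "tz": 0, "hand": 0}, {"wx": 0, "wy": 0, "wz": 0, "tx": 0, "ty": 0, "tz": 0, "hand": 0}]}}

```text
clock: 1.82
ee_pos: [0.4801, -0.2754, 0.3299]
tcp_rot: [-3.14, -0.007, -0.001]
wrist_force: [0.5, 0.7, 0.1]
width: 1.002
finger_force: 0.0
```

```bash
cat > w.py <<'E'
from h import *
import sys
s=snap('wrist'); st=r.read_state(); print(st['clock'],st['ee_pos'],st['tcp_rot'],st['qpos'].round(2),st['wrist_force'].round(2))
cv2.imwrite('pics/%s.png'%sys.argv[1],s['img'][...,::-1])
h=cv2.cvtColor(s['img'],cv2.COLOR_RGB2HSV)
for k,(a,b) in {'orange':((3,200,90),(20,255,255)),'green':((50,120,40),(80,255,255)),'red':((0,180,80),(3,255,255))}.items():
    c,l,q,ce=cv2.connectedComponentsWithStats(cv2.inRange(h,a,b))
    for i in range(1,c):
        if q[i,4]>60: print(k,q[i].tolist(),ce[i].round(1))
print('expected',proj(s,[[.4915,-.253,.208],[.479,-.128,.208],[.4915,-.253,.144]]))
E
python3 w.py w2
```

```text
1.8667 [ 0.47904299 -0.27701206  0.32992893] [-3.14114951e+00 -5.79181236e-03  8.82740289e-04] [-0.62 -0.13  1.74  0.    1.53  0.95] [-0.54 -0.29  0.13]
orange [228, 144, 24, 7, 70] [240.4 146. ]
orange [217, 149, 44, 43, 1441] [238.5 170.2]
orange [188, 243, 26, 26, 341] [201.1 256.1]
green [108, 156, 37, 23, 337] [128.1 164.3]
green [86, 163, 43, 42, 1357] [107.  183.4]
expected [[233.82131832 172.7110384 ]
 [104.4883634  185.11431189]
 [238.31666508 160.65510483]]
```

View pics/w2.png

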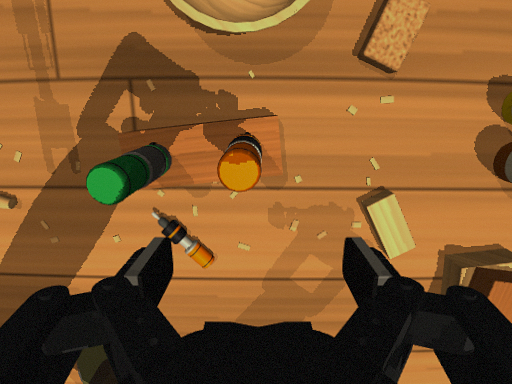

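The wrist view shows the carver's tail top as a circle about 44 px wide at (239,170.5), and the sander's top at (107,183). The rest has the carver in its right-hand hole.

Run:
```python
from h import *
s=load('wrist')
for p in[(239,170.5),(239,171.5)]: print(onz(s,*p,.208))
a=onz(s,217,170.5,.208);b=onz(s,261,170.5,.208);print('dia',np.linalg.norm(a-b)); print('sander',onz(s,107,184,.208))
```

```text
[ 0.49363152 -0.25788011  0.208     ]
[ 0.49267703 -0.25786747  0.208     ]
dia 0.04114161582469347
sander [ 0.48011686 -0.13064539  0.208     ]
```

{"fn": "apply_moves", "kwargs": {"increments": [{"wx": 0, "wy": 0, "wz": 0, "tx": 0.45, "ty": -0.68, "tz": 0, "hand": 0}, {"wx": 0, "wy": 0, "wz": 0, "tx": 0, "ty": 0, "tz": 0.7, "hand": 0}, {"wx": 0, "wy": 0, "wz": 0, "tx": 0, "ty": 0, "tz": 0.9, "hand": 0}, {"wx": 0, "wy": 0, "wz": 0, "tx": 0, "ty": 0, "tz": 0.9, "hand": 0}, {"wx": 0, "wy": 0, "wz": 0, "tx": 0, "ty": 0, "tz": 0.7, "hand": 0}, {"wx": 0, "wy": 0, "wz": 0, "tx": 0, "ty": 0, "tz": 0.7, "hand": 0}, {"wx": 0, "wy": 0, "wz": 0, "tx": 0, "ty": 0, "tz": 0.7, "hand": 0}, {"wx": 0, "wy": 0, "wz": 0, "tx": 0, "ty": 0, "tz": 0.6, "hand": 0}, {"wx": 0, "wy": 0, "wz": 0, "tx": 0, "ty": 0, "tz": 0.57, "hand": 0}, {"wx": 0, "wy": 0, "wz": 0, "tx": 0, "ty": 0, "tz": 0, "hand": 0}, {"wx": 0, "wy": 0, "wz": 0, "tx": 0, "ty": 0, "tz": 0, "hand": 0}]}}

```text
clock: 2.78
ee_pos: [0.4904, -0.2587, 0.1561]
tcp_rot: [-3.14, 0.002, 0.004]
wrist_force: [0.7, 0.6, 0.8]
width: 1.0
finger_force: 0.0
```

{"fn": "apply_moves", "kwargs": {"increments": [{"wx": 0, "wy": 0, "wz": 0, "tx": 0, "ty": 0, "tz": 0, "hand": 0.3}, {"wx": 0, "wy": 0, "wz": 0, "tx": 0, "ty": 0, "tz": 0, "hand": 0.4}, {"wx": 0, "wy": 0, "wz": 0, "tx": 0, "ty": 0, "tz": 0, "hand": 0.5}, {"wx": 0, "wy": 0, "wz": 0, "tx": 0, "ty": 0, "tz": 0, "hand": 0.6}, {"wx": 0, "wy": 0, "wz": 0, "tx": 0, "ty": 0, "tz": 0, "hand": 1}, {"wx": 0, "wy": 0, "wz": 0, "tx": 0, "ty": 0, "tz": 0, "hand": 1}, {"wx": 0, "wy": 0, "wz": 0, "tx": 0, "ty": 0, "tz": 0, "hand": 1}, {"wx": 0, "wy": 0, "wz": 0, "tx": 0, "ty": 0, "tz": 0, "hand": 1}]}}

```text
clock: 3.45
ee_pos: [0.4924, -0.2584, 0.1589]
tcp_rot: [3.141, 0.0, 0.003]
wrist_force: [-0.4, 3.1, 6.1]
width: 0.477
finger_force: 60.6
```

{"fn": "apply_moves", "kwargs": {"increments": [{"wx": 0, "wy": 0, "wz": 0, "tx": 0, "ty": 0, "tz": -0.2, "hand": 1}, {"wx": 0, "wy": 0, "wz": 0, "tx": 0, "ty": 0, "tz": -0.4, "hand": 1}, {"wx": 0, "wy": 0, "wz": 0, "tx": 0, "ty": 0, "tz": -0.6, "hand": 1}, {"wx": 0, "wy": 0, "wz": 0, "tx": 0, "ty": 0, "tz": -0.6, "hand": 1}, {"wx": 0, "wy": 0, "wz": 0, "tx": 0, "ty": 0, "tz": -0.6, "hand": 1}, {"wx": 0, "wy": 0, "wz": 0, "tx": 0, "ty": 0, "tz": -0.8, "hand": 1}, {"wx": 0, "wy": 0, "wz": 0, "tx": 0, "ty": 0, "tz": -0.8, "hand": 1}, {"wx": 0, "wy": 0, "wz": 0, "tx": 0, "ty": 0, "tz": -0.8, "hand": 1}, {"wx": 0, "wy": 0, "wz": 0, "tx": 0, "ty": 0, "tz": -0.8, "hand": 1}, {"wx": 0, "wy": 0, "wz": 0, "tx": 0, "ty": 0, "tz": -0.8, "hand": 1}, {"wx": 0, "wy": 0, "wz": 0, "tx": 0, "ty": 0, "tz": -0.8, "hand": 1}, {"wx": 0, "wy": 0, "wz": 0, "tx": 0, "ty": 0, "tz": -0.5, "hand": 1}, {"wx": 0, "wy": 0, "wz": 0, "tx": 0, "ty": 0, "tz": -0.3, "hand": 1}, {"wx": 0, "wy": 0, "wz": 0, "tx": 0, "ty": 0, "tz": 0, "hand": 1}, {"wx": 0, "wy": 0, "wz": 0, "tx": 0, "ty": 0, "tz": 0, "hand": 1}, {"wx": 0, "wy": 0, "wz": 0, "tx": 0, "ty": 0, "tz": 0, "hand": 1}]}}

```text
clock: 4.78
ee_pos: [0.4911, -0.2581, 0.3947]
tcp_rot: [-3.139, 0.0, 0.005]
wrist_force: [0.4, -0.2, -7.3]
width: 0.477
finger_force: 62.2
```

Run:
```python
from h import *
F=[]
for i in range(6): s=snap('scene'); st=r.read_state(); F.append(st['wrist_force'])
print(np.mean(F,0),np.std(F,0),st['ee_pos'],st['tcp_rot'],st['clock'])
h=cv2.cvtColor(s['img'],cv2.COLOR_RGB2HSV)
c,l,q,ce=cv2.connectedComponentsWithStats(cv2.inRange(h,(3,200,120),(16,255,255)))
for i in range(1,c):
    if q[i,4]>25: print(q[i].tolist(),ce[i])
```

```text
[ 0.11559798  0.29238156 -6.88100683] [0.38135788 0.48582525 0.45461963] [ 0.49147132 -0.2582929   0.39632824] [-3.14084599e+00  1.22286927e-04  1.89761411e-03] 5.0833
[197, 66, 13, 22, 109] [200.90825688  77.5412844 ]
[160, 96, 14, 5, 30] [167.03333333  98.43333333]
```

{"fn": "apply_moves", "kwargs": {"increments": [{"wx": 0, "wy": 0, "wz": 0, "tx": -0.2, "ty": -0.3, "tz": 0, "hand": 1}, {"wx": 0, "wy": 0, "wz": 0, "tx": -0.2, "ty": -0.6, "tz": 0, "hand": 1}, {"wx": 0, "wy": 0, "wz": 0, "tx": -0.2, "ty": -0.7, "tz": 0, "hand": 1}, {"wx": 0, "wy": 0, "wz": 0, "tx": -0.2, "ty": -0.7, "tz": 0, "hand": 1}, {"wx": 0, "wy": 0, "wz": 0, "tx": -0.2, "ty": -0.7, "tz": 0, "hand": 1}, {"wx": 0, "wy": 0, "wz": 0, "tx": -0.2, "ty": -0.7, "tz": 0, "hand": 1}, {"wx": 0, "wy": 0, "wz": 0, "tx": 0, "ty": -0.7, "tz": 0, "hand": 1}, {"wx": 0, "wy": 0, "wz": 0, "tx": 0, "ty": -0.7, "tz": 0, "hand": 1}, {"wx": 0, "wy": 0, "wz": 0, "tx": 0, "ty": -0.7, "tz": 0, "hand": 1}, {"wx": 0, "wy": 0, "wz": 0, "tx": 0, "ty": -0.7, "tz": 0, "hand": 1}, {"wx": 0, "wy": 0, "wz": 0, "tx": 0, "ty": -0.7, "tz": 0, "hand": 1}, {"wx": 0, "wy": 0, "wz": 0, "tx": 0, "ty": -0.7, "tz": 0, "hand": 1}, {"wx": 0, "wy": 0, "wz": 0, "tx": 0, "ty": -0.7, "tz": 0, "hand": 1}, {"wx": 0, "wy": 0, "wz": 0, "tx": 0, "ty": -0.7, "tz": 0, "hand": 1}, {"wx": 0, "wy": 0, "wz": 0, "tx": 0, "ty": -0.7, "tz": 0, "hand": 1}, {"wx": 0, "wy": 0, "wz": 0, "tx": 0, "ty": -0.7, "tz": 0, "hand": 1}, {"wx": 0, "wy": 0, "wz": 0, "tx": 0, "ty": -0.7, "tz": 0, "hand": 1}, {"wx": 0, "wy": 0, "wz": 0, "tx": 0, "ty": -0.7, "tz": 0, "hand": 1}, {"wx": 0, "wy": 0, "wz": 0, "tx": 0, "ty": -0.4, "tz": 0, "hand": 1}, {"wx": 0, "wy": 0, "wz": 0, "tx": 0, "ty": 0, "tz": 0, "hand": 1}]}}

```text
clock: 6.75
ee_pos: [0.4548, 0.1189, 0.3973]
tcp_rot: [-3.14, -0.005, 0.0]
wrist_force: [-0.2, -0.4, -7.1]
width: 0.473
finger_force: 62.7
```

{"fn": "apply_moves", "kwargs": {"increments": [{"wx": 0, "wy": 0, "wz": 0, "tx": 0, "ty": 0, "tz": 0.3, "hand": 1}, {"wx": 0, "wy": 0, "wz": 0, "tx": 0, "ty": 0, "tz": 0.5, "hand": 1}, {"wx": 0, "wy": 0, "wz": 0, "tx": 0, "ty": 0, "tz": 0.5, "hand": 1}, {"wx": 0, "wy": 0, "wz": 0, "tx": 0, "ty": 0, "tz": 0.5, "hand": 1}, {"wx": 0, "wy": 0, "wz": 0, "tx": 0, "ty": 0, "tz": 0.5, "hand": 1}, {"wx": 0, "wy": 0, "wz": 0, "tx": 0, "ty": 0, "tz": 0.5, "hand": 1}, {"wx": 0, "wy": 0, "wz": 0, "tx": 0, "ty": 0, "tz": 0.4, "hand": 1}, {"wx": 0, "wy": 0, "wz": 0, "tx": 0, "ty": 0, "tz": 0.17, "hand": 1}, {"wx": 0, "wy": 0, "wz": 0, "tx": 0, "ty": 0, "tz": 0, "hand": 1}, {"wx": 0, "wy": 0, "wz": 0, "tx": 0, "ty": 0, "tz": 0, "hand": 1}]}}

```text
clock: 7.58
ee_pos: [0.4557, 0.1164, 0.2959]
tcp_rot: [3.141, -0.001, -0.001]
wrist_force: [-0.5, 0.0, -6.2]
width: 0.48
finger_force: 62.7
```

Run:
```python
from h import *
out=[]
for n,(cx,cy) in(('scene',(262,160)),('side',(262,160))):
    s=snap(n); im=s['img'][cy-60:cy+60,cx-50:cx+50]; out.append(cv2.resize(im,None,fx=4,fy=4,interpolation=cv2.INTER_CUBIC))
    st=r.read_state(); x,y,z=st['ee_pos']; print(st['clock'],st['ee_pos'],st['tcp_rot'],st['wrist_force'])
    t=z-.151
    print(n,'collar',proj(s,[[x,y,t+.128],[x,y,t+.2],[x,y,t],[.5435,.1165,.26]]).round(1).tolist())
    h=cv2.cvtColor(s['img'],cv2.COLOR_RGB2HSV)
    for k,(a,b) in {'orange':((3,200,120),(16,255,255)),'red':((0,170,80),(3,255,255))}.items():
        c,l,q,ce=cv2.connectedComponentsWithStats(cv2.inRange(h,a,b))
        for i in range(1,c):
            if q[i,4]>4 and 200<ce[i][0]<330: print(k,q[i].tolist(),ce[i].round(1))
s=snap('wrist'); 
cv2.imwrite('pics/c1.png',np.hstack(out)[...,::-1]); cv2.imwrite('pics/w3.png',s['img'][...,::-1])
```

```text
7.6333 [0.45604694 0.11652873 0.29682378] [-3.14142855e+00  6.33130737e-04 -1.91355658e-03] [ 0.22344435 -0.25848157 -6.93079186]
scene collar [[275.3, 163.8], [276.6, 144.1], [273.2, 195.2], [250.9, 177.3]]
orange [269, 141, 13, 25, 160] [273.5 153.8]
orange [281, 145, 2, 3, 5] [281.6 146.2]
orange [269, 180, 13, 4, 23] [275.1 182.1]
red [251, 169, 3, 3, 6] [252.2 170.2]
red [259, 176, 4, 4, 9] [260.7 177.7]
7.6833 [0.45623464 0.116629   0.2973136 ] [-3.14125702e+00  4.25789566e-04 -3.23809640e-03] [ 0.45614016  0.25580625 -6.57816941]
side collar [[274.5, 174.1], [275.3, 151.9], [273.1, 210.7], [249.7, 171.0]]
orange [277, 152, 4, 4, 14] [278.5 153.7]
orange [277, 161, 2, 4, 6] [277.5 162.7]
red [251, 118, 4, 20, 65] [252.6 127.1]
```

View pics/c1.png

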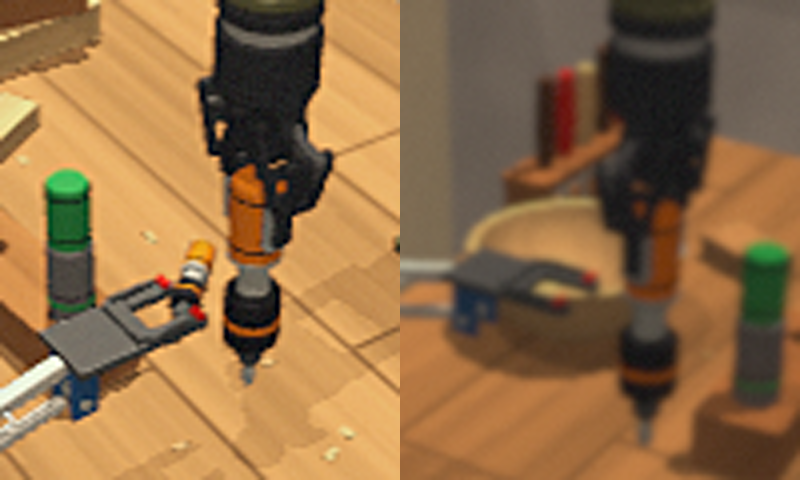

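The crop shows the carver upright in front of the fork, with its burr tip at scene (274,195.5) and side (273.5,210.7). That matches the prediction within 1 px. I'll check the lateral alignment next.

Run:
```python
from h import *
a,b,w=load('scene'),load('side'),load('wrist')
print(tri([ray(a,274,195.5),ray(b,273.5,210.7)]))
h=cv2.cvtColor(w['img'],cv2.COLOR_RGB2HSV)
c,l,q,ce=cv2.connectedComponentsWithStats(cv2.inRange(h,(0,170,80),(3,255,255))|cv2.inRange(h,(175,170,80),(180,255,255)))
for i in range(1,c):
    if q[i,4]>30: print(q[i].tolist(),ce[i].round(1),onz(w,*ce[i],.265).round(4))
print(proj(w,[[.522,.094,.263],[.522,.138,.263]]))
# waist axis mid from scene: edges of tail rows
for n,s in(('scene',a),('side',b)):
    hs=cv2.cvtColor(s['img'],cv2.COLOR_RGB2HSV)
    print(n, [proj(s,[[.4562,.1166,z]]).round(1).tolist()[0] for z in(.205,.225)])
    for v in ((180,181,182,183) if n=='scene' else (190,192,194)):
        row=s['img'][v,255:295].astype(int).sum(1); d=np.where(row<170)[0]; print(v,(d.min()+255,d.max()+255) if len(d) else None)
```

```text
(array([0.45453194, 0.11831813, 0.14658713]), [np.float64(0.0010697127023869847), np.float64(0.0010697127023869555)])
[286, 108, 21, 11, 224] [295.9 113. ] [0.5235 0.0939 0.265 ]
[210, 110, 21, 11, 218] [220.4 115. ] [0.5224 0.1383 0.265 ]
[[295.16519977 115.46319638]
 [221.34828052 115.54108434]]
scene [[274.1, 181.3], [274.4, 176.4]]
180 (np.int64(262), np.int64(280))
181 (np.int64(257), np.int64(279))
182 (np.int64(255), np.int64(281))
183 (np.int64(255), np.int64(280))
side [[273.7, 194.4], [274.0, 188.7]]
190 (np.int64(262), np.int64(280))
192 (np.int64(268), np.int64(279))
194 (np.int64(267), np.int64(279))
```

View pics/w3.png

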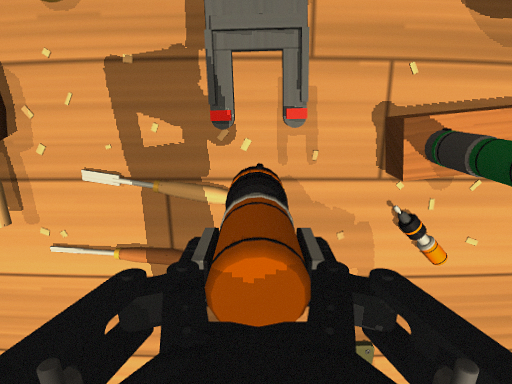

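The wrist view shows the fork's red tips at (220.4,115) and (295.9,113), midpoint 258, and the carver's tail centred at about 257.5, so they are lined up. The seat works out at about (0.5445, 0.1167), so I'll go in 88 mm.

{"fn": "apply_moves", "kwargs": {"increments": [{"wx": 0, "wy": 0, "wz": 0, "tx": 0.2, "ty": 0, "tz": 0.04, "hand": 1}, {"wx": 0, "wy": 0, "wz": 0, "tx": 0.3, "ty": 0, "tz": 0, "hand": 1}, {"wx": 0, "wy": 0, "wz": 0, "tx": 0.3, "ty": 0, "tz": 0, "hand": 1}, {"wx": 0, "wy": 0, "wz": 0, "tx": 0.25, "ty": 0, "tz": 0, "hand": 1}, {"wx": 0, "wy": 0, "wz": 0, "tx": 0.2, "ty": 0, "tz": 0, "hand": 1}, {"wx": 0, "wy": 0, "wz": 0, "tx": 0.2, "ty": 0, "tz": 0, "hand": 1}, {"wx": 0, "wy": 0, "wz": 0, "tx": 0.2, "ty": 0, "tz": 0, "hand": 1}, {"wx": 0, "wy": 0, "wz": 0, "tx": 0.2, "ty": 0, "tz": 0, "hand": 1}, {"wx": 0, "wy": 0, "wz": 0, "tx": 0.2, "ty": 0, "tz": 0, "hand": 1}, {"wx": 0, "wy": 0, "wz": 0, "tx": 0.2, "ty": 0, "tz": 0, "hand": 1}, {"wx": 0, "wy": 0, "wz": 0, "tx": 0.15, "ty": 0, "tz": 0, "hand": 1}, {"wx": 0, "wy": 0, "wz": 0, "tx": 0.15, "ty": 0, "tz": 0, "hand": 1}, {"wx": 0, "wy": 0, "wz": 0, "tx": 0.1, "ty": 0, "tz": 0, "hand": 1}, {"wx": 0, "wy": 0, "wz": 0, "tx": 0.1, "ty": 0, "tz": 0, "hand": 1}, {"wx": 0, "wy": 0, "wz": 0, "tx": 0.1, "ty": 0, "tz": 0, "hand": 1}, {"wx": 0, "wy": 0, "wz": 0, "tx": 0.1, "ty": 0, "tz": 0, "hand": 1}, {"wx": 0, "wy": 0, "wz": 0, "tx": 0, "ty": 0, "tz": 0, "hand": 1}, {"wx": 0, "wy": 0, "wz": 0, "tx": 0, "ty": 0, "tz": 0, "hand": 1}]}}

```text
clock: 9.23
ee_pos: [0.5442, 0.1166, 0.2949]
tcp_rot: [3.142, -0.0, -0.001]
wrist_force: [0.1, -0.3, -6.5]
width: 0.473
finger_force: 62.7
```

```bash
cat > f.py <<'E'
from h import *
F=[];P=[]
for i in range(4): s=snap('wrist' if i==3 else 'scene'); st=r.read_state(); F.append(st['wrist_force']);P.append(st['ee_pos'])
print(st['clock'],np.mean(F,0).round(2),np.mean(P,0).round(4),st['tcp_rot'].round(4))
h=cv2.cvtColor(s['img'],cv2.COLOR_RGB2HSV)
c,l,q,ce=cv2.connectedComponentsWithStats(cv2.inRange(h,(0,170,80),(3,255,255))|cv2.inRange(h,(175,170,80),(180,255,255)))
for i in range(1,c):
    if q[i,4]>30: print(q[i].tolist(),ce[i].round(1),onz(s,*ce[i],.265).round(4))
cv2.imwrite('pics/wl.png',s['img'][...,::-1])
E
python3 f.py
```

```text
9.4333 [ 0.25  0.1  -6.6 ] [0.5441 0.1166 0.2949] [ 3.1416e+00 -1.0000e-04 -1.0000e-04]
```

View pics/wl.png

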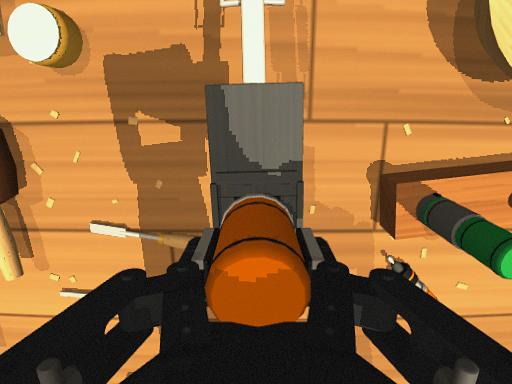

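The wrist view shows the carver centred in the fork, with the fork plate spanning columns 206–304 and the tail at about 257. There are no side forces, so I'll lower in small steps.

{"fn": "apply_moves", "kwargs": {"increments": [{"wx": 0, "wy": 0, "wz": 0, "tx": 0, "ty": 0, "tz": 0.07, "hand": 1}, {"wx": 0, "wy": 0, "wz": 0, "tx": 0, "ty": 0, "tz": 0.07, "hand": 1}, {"wx": 0, "wy": 0, "wz": 0, "tx": 0, "ty": 0, "tz": 0.07, "hand": 1}, {"wx": 0, "wy": 0, "wz": 0, "tx": 0, "ty": 0, "tz": 0.07, "hand": 1}, {"wx": 0, "wy": 0, "wz": 0, "tx": 0, "ty": 0, "tz": 0, "hand": 1}, {"wx": 0, "wy": 0, "wz": 0, "tx": 0, "ty": 0, "tz": 0, "hand": 1}]}}

```text
clock: 9.93
ee_pos: [0.544, 0.1166, 0.2861]
tcp_rot: [3.142, -0.0, -0.001]
wrist_force: [-0.3, 0.2, -6.3]
width: 0.477
finger_force: 62.7
```

```bash
python3 f.py
```

```text
10.1333 [-0.   -0.15 -6.5 ] [0.5442 0.1166 0.2866] [-3.1416e+00  2.0000e-04 -5.0000e-04]
```

{"fn": "apply_moves", "kwargs": {"increments": [{"wx": 0, "wy": 0, "wz": 0, "tx": 0, "ty": 0, "tz": 0.07, "hand": 1}, {"wx": 0, "wy": 0, "wz": 0, "tx": 0, "ty": 0, "tz": 0.07, "hand": 1}, {"wx": 0, "wy": 0, "wz": 0, "tx": 0, "ty": 0, "tz": 0, "hand": 1}, {"wx": 0, "wy": 0, "wz": 0, "tx": 0, "ty": 0, "tz": 0, "hand": 1}]}}

```text
clock: 10.47
ee_pos: [0.5443, 0.1166, 0.2826]
tcp_rot: [-3.142, 0.0, -0.001]
wrist_force: [0.6, -0.4, -5.5]
width: 0.474
finger_force: 62.8
```

```bash
python3 f.py
```

```text
10.6667 [-0.29 -0.07 -5.29] [0.5443 0.1166 0.2826] [-3.1415e+00  2.0000e-04 -8.0000e-04]
```

Contact came at the seat's height (TCP 0.283), not the lips' height. Now I'll follow the arc down 20 mm.

{"fn": "apply_moves", "kwargs": {"increments": [{"wx": 0, "wy": 0, "wz": 0, "tx": -0.015, "ty": 0, "tz": 0.067, "hand": 1}, {"wx": 0, "wy": 0, "wz": 0, "tx": -0.015, "ty": 0, "tz": 0.067, "hand": 1}, {"wx": 0, "wy": 0, "wz": 0, "tx": -0.015, "ty": 0, "tz": 0.067, "hand": 1}, {"wx": 0, "wy": 0, "wz": 0, "tx": -0.015, "ty": 0, "tz": 0.067, "hand": 1}, {"wx": 0, "wy": 0, "wz": 0, "tx": -0.015, "ty": 0, "tz": 0.067, "hand": 1}, {"wx": 0, "wy": 0, "wz": 0, "tx": -0.012, "ty": 0, "tz": 0.067, "hand": 1}, {"wx": 0, "wy": 0, "wz": 0, "tx": -0.012, "ty": 0, "tz": 0.067, "hand": 1}, {"wx": 0, "wy": 0, "wz": 0, "tx": -0.012, "ty": 0, "tz": 0.067, "hand": 1}, {"wx": 0, "wy": 0, "wz": 0, "tx": -0.012, "ty": 0, "tz": 0.067, "hand": 1}, {"wx": 0, "wy": 0, "wz": 0, "tx": -0.012, "ty": 0, "tz": 0.067, "hand": 1}, {"wx": 0, "wy": 0, "wz": 0, "tx": 0, "ty": 0, "tz": 0, "hand": 1}, {"wx": 0, "wy": 0, "wz": 0, "tx": 0, "ty": 0, "tz": 0, "hand": 1}]}}

```text
clock: 11.67
ee_pos: [0.5401, 0.1166, 0.2621]
tcp_rot: [3.142, -0.0, -0.0]
wrist_force: [0.2, -0.1, -3.3]
width: 0.477
finger_force: 62.9
```

```bash
python3 f.py
```

```text
11.8667 [ 0.38 -0.27 -3.18] [0.5402 0.1166 0.2624] [-3.1415e+00  2.0000e-04 -4.0000e-04]
```

{"fn": "apply_moves", "kwargs": {"increments": [{"wx": 0, "wy": 0, "wz": 0, "tx": -0.01, "ty": 0, "tz": 0.067, "hand": 1}, {"wx": 0, "wy": 0, "wz": 0, "tx": -0.01, "ty": 0, "tz": 0.067, "hand": 1}, {"wx": 0, "wy": 0, "wz": 0, "tx": -0.009, "ty": 0, "tz": 0.067, "hand": 1}, {"wx": 0, "wy": 0, "wz": 0, "tx": -0.009, "ty": 0, "tz": 0.067, "hand": 1}, {"wx": 0, "wy": 0, "wz": 0, "tx": -0.008, "ty": 0, "tz": 0.067, "hand": 1}, {"wx": 0, "wy": 0, "wz": 0, "tx": -0.007, "ty": 0, "tz": 0.067, "hand": 1}, {"wx": 0, "wy": 0, "wz": 0, "tx": -0.007, "ty": 0, "tz": 0.067, "hand": 1}, {"wx": 0, "wy": 0, "wz": 0, "tx": -0.006, "ty": 0, "tz": 0.067, "hand": 1}, {"wx": 0, "wy": 0, "wz": 0, "tx": -0.006, "ty": 0, "tz": 0.067, "hand": 1}, {"wx": 0, "wy": 0, "wz": 0, "tx": -0.005, "ty": 0, "tz": 0.067, "hand": 1}, {"wx": 0, "wy": 0, "wz": 0, "tx": -0.005, "ty": 0, "tz": 0.067, "hand": 1}, {"wx": 0, "wy": 0, "wz": 0, "tx": -0.004, "ty": 0, "tz": 0.067, "hand": 1}, {"wx": 0, "wy": 0, "wz": 0, "tx": -0.004, "ty": 0, "tz": 0.067, "hand": 1}, {"wx": 0, "wy": 0, "wz": 0, "tx": -0.003, "ty": 0, "tz": 0.067, "hand": 1}, {"wx": 0, "wy": 0, "wz": 0, "tx": -0.003, "ty": 0, "tz": 0.067, "hand": 1}, {"wx": 0, "wy": 0, "wz": 0, "tx": -0.001, "ty": 0, "tz": 0.067, "hand": 1}, {"wx": 0, "wy": 0, "wz": 0, "tx": -0.001, "ty": 0, "tz": 0.067, "hand": 1}, {"wx": 0, "wy": 0, "wz": 0, "tx": 0, "ty": 0, "tz": 0.06, "hand": 1}, {"wx": 0, "wy": 0, "wz": 0, "tx": 0, "ty": 0, "tz": 0.05, "hand": 1}, {"wx": 0, "wy": 0, "wz": 0, "tx": 0, "ty": 0, "tz": 0, "hand": 1}]}}

```text
clock: 13.53
ee_pos: [0.5372, 0.1166, 0.2244]
tcp_rot: [3.142, -0.0, -0.0]
wrist_force: [0.3, -0.6, -1.1]
width: 0.476
finger_force: 63.1
```

```bash
python3 f.py; python3 f.py
```

```text
13.7333 [ 0.13 -0.57 -0.64] [0.5372 0.1166 0.2248] [-3.1416e+00  1.0000e-04 -1.0000e-04]
13.9333 [-0.73 -0.3  -1.04] [0.5372 0.1166 0.2249] [-3.1415e+00  2.0000e-04 -1.0000e-04]
```

{"fn": "apply_moves", "kwargs": {"increments": [{"wx": 0, "wy": 0, "wz": 0, "tx": 0, "ty": 0, "tz": 0.06, "hand": 1}, {"wx": 0, "wy": 0, "wz": 0, "tx": 0, "ty": 0, "tz": 0.06, "hand": 1}, {"wx": 0, "wy": 0, "wz": 0, "tx": 0.002, "ty": 0, "tz": 0.06, "hand": 1}, {"wx": 0, "wy": 0, "wz": 0, "tx": 0.002, "ty": 0, "tz": 0.06, "hand": 1}, {"wx": 0, "wy": 0, "wz": 0, "tx": 0.002, "ty": 0, "tz": 0.06, "hand": 1}, {"wx": 0, "wy": 0, "wz": 0, "tx": 0, "ty": 0, "tz": 0, "hand": 1}, {"wx": 0, "wy": 0, "wz": 0, "tx": 0, "ty": 0, "tz": 0, "hand": 1}, {"wx": 0, "wy": 0, "wz": 0, "tx": 0, "ty": 0, "tz": 0, "hand": 1}]}}

```text
clock: 14.6
ee_pos: [0.5374, 0.1166, 0.2158]
tcp_rot: [-3.142, 0.0, 0.0]
wrist_force: [-1.3, -0.3, -1.0]
width: 0.477
finger_force: 63.2
```

```bash
cat > avg.py <<'E'
from h import *
F=[];P=[]
for i in range(30): imaging.snapshot('side'); st=r.read_state(); F.append(st['wrist_force']);P.append(st['ee_pos'])
print(st['clock'],np.mean(F,0).round(3),(np.std(F,0)/30**.5).round(3),np.mean(P,0).round(4))
E
python3 avg.py
```

```text
16.1 [-0.804  0.2   -0.329] [0.092 0.109 0.093] [0.5374 0.1166 0.2158]
```

{"fn": "apply_moves", "kwargs": {"increments": [{"wx": 0, "wy": 0, "wz": 0, "tx": -0.015, "ty": 0, "tz": 0.05, "hand": 1}, {"wx": 0, "wy": 0, "wz": 0, "tx": -0.015, "ty": 0, "tz": 0.05, "hand": 1}, {"wx": 0, "wy": 0, "wz": 0, "tx": 0, "ty": 0, "tz": 0.04, "hand": 1}, {"wx": 0, "wy": 0, "wz": 0, "tx": 0, "ty": 0, "tz": 0, "hand": 1}, {"wx": 0, "wy": 0, "wz": 0, "tx": 0, "ty": 0, "tz": 0, "hand": 1}, {"wx": 0, "wy": 0, "wz": 0, "tx": 0, "ty": 0, "tz": 0, "hand": 1}]}}

```text
clock: 16.6
ee_pos: [0.5371, 0.1166, 0.212]
tcp_rot: [-3.141, 0.0, -0.003]
wrist_force: [4.3, 0.0, -0.9]
width: 0.476
finger_force: 63.2
```

```bash
python3 avg.py
```

```text
18.1 [4.167 0.27  0.283] [0.117 0.085 0.104] [0.5366 0.1166 0.2117]
```

Shifting that way touched the tips (fx +4 N), so the play lies the other way. I'll move back 1.6 mm.

{"fn": "apply_moves", "kwargs": {"increments": [{"wx": 0, "wy": 0, "wz": 0, "tx": 0.018, "ty": 0, "tz": 0, "hand": 1}, {"wx": 0, "wy": 0, "wz": 0, "tx": 0.018, "ty": 0, "tz": 0, "hand": 1}, {"wx": 0, "wy": 0, "wz": 0, "tx": 0.018, "ty": 0, "tz": 0, "hand": 1}, {"wx": 0, "wy": 0, "wz": 0, "tx": 0, "ty": 0, "tz": 0, "hand": 1}, {"wx": 0, "wy": 0, "wz": 0, "tx": 0, "ty": 0, "tz": 0, "hand": 1}, {"wx": 0, "wy": 0, "wz": 0, "tx": 0, "ty": 0, "tz": 0, "hand": 1}]}}

```text
clock: 18.6
ee_pos: [0.537, 0.1166, 0.2108]
tcp_rot: [3.141, -0.0, -0.005]
wrist_force: [-2.8, 0.9, -0.1]
width: 0.476
finger_force: 63.2
```

```bash
python3 avg.py
```

```text
20.1 [-4.049e+00 -3.000e-03 -3.270e-01] [0.101 0.098 0.079] [0.5378 0.1166 0.2114]
```

The swing is symmetric at ±4 N, so this is friction at the seat. Half-way back should be force-free, and the vertical load there averages about 0.

{"fn": "apply_moves", "kwargs": {"increments": [{"wx": 0, "wy": 0, "wz": 0, "tx": -0.014, "ty": 0, "tz": 0, "hand": 1}, {"wx": 0, "wy": 0, "wz": 0, "tx": -0.013, "ty": 0, "tz": 0, "hand": 1}, {"wx": 0, "wy": 0, "wz": 0, "tx": 0, "ty": 0, "tz": 0, "hand": 1}, {"wx": 0, "wy": 0, "wz": 0, "tx": 0, "ty": 0, "tz": 0, "hand": 1}, {"wx": 0, "wy": 0, "wz": 0, "tx": 0, "ty": 0, "tz": 0, "hand": 1}, {"wx": 0, "wy": 0, "wz": 0, "tx": 0, "ty": 0, "tz": 0, "hand": 1}]}}

```text
clock: 20.6
ee_pos: [0.5378, 0.1166, 0.2119]
tcp_rot: [-3.142, 0.0, -0.002]
wrist_force: [-0.2, -0.6, 0.2]
width: 0.473
finger_force: 63.2
```

```bash
sed -i 's/range(30)/range(20)/;s/30\*\*/20**/' avg.py; python3 avg.py
python3 - <<'E'
from h import *
out=[]
for n,(cx,cy) in(('scene',(255,170)),('side',(255,180))):
    s=snap(n); im=s['img'][cy-60:cy+60,cx-50:cx+50]; out.append(cv2.resize(im,None,fx=4,fy=4,interpolation=cv2.INTER_CUBIC))
cv2.imwrite('pics/c2.png',np.hstack(out)[...,::-1])
E
```

```text
21.6 [ 1.022 -0.086 -0.057] [0.261 0.083 0.118] [0.5377 0.1166 0.2118]
```

View pics/c2.png

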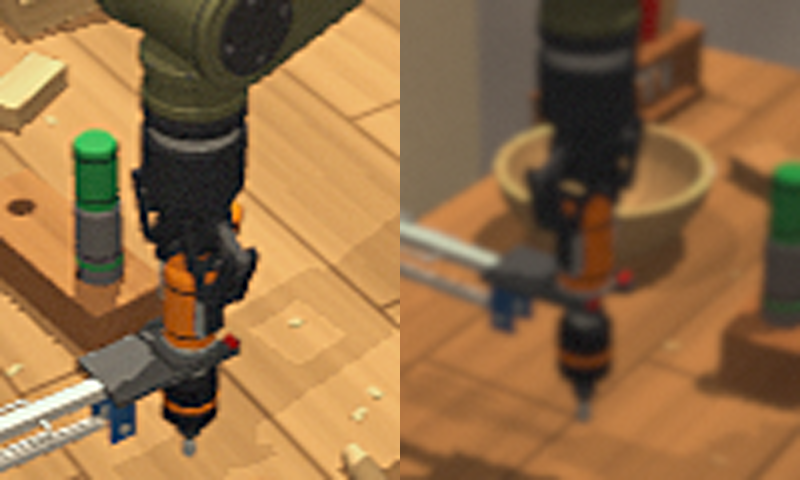

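The crop shows the collar down in the fork behind the red tips (scene (232,342)), with the carver upright and the arm sunk. The load on the wrist is about 0, so I'll open.

{"fn": "apply_moves", "kwargs": {"increments": [{"wx": 0, "wy": 0, "wz": 0, "tx": 0.006, "ty": 0, "tz": 0, "hand": 1}, {"wx": 0, "wy": 0, "wz": 0, "tx": 0, "ty": 0, "tz": 0, "hand": 1}, {"wx": 0, "wy": 0, "wz": 0, "tx": 0, "ty": 0, "tz": 0, "hand": 1}, {"wx": 0, "wy": 0, "wz": 0, "tx": 0, "ty": 0, "tz": 0, "hand": 0.45}, {"wx": 0, "wy": 0, "wz": 0, "tx": 0, "ty": 0, "tz": 0, "hand": 0.4}, {"wx": 0, "wy": 0, "wz": 0, "tx": 0, "ty": 0, "tz": 0, "hand": 0.35}, {"wx": 0, "wy": 0, "wz": 0, "tx": 0, "ty": 0, "tz": 0, "hand": 0.25}, {"wx": 0, "wy": 0, "wz": 0, "tx": 0, "ty": 0, "tz": 0, "hand": 0.15}, {"wx": 0, "wy": 0, "wz": 0, "tx": 0, "ty": 0, "tz": 0, "hand": 0.05}, {"wx": 0, "wy": 0, "wz": 0, "tx": 0, "ty": 0, "tz": 0, "hand": 0}, {"wx": 0, "wy": 0, "wz": 0, "tx": 0, "ty": 0, "tz": 0, "hand": 0}, {"wx": 0, "wy": 0, "wz": 0, "tx": 0, "ty": 0, "tz": 0, "hand": 0}]}}

```text
clock: 22.7
ee_pos: [0.5374, 0.1166, 0.2116]
tcp_rot: [-3.142, 0.0, 0.0]
wrist_force: [0.2, 0.4, 0.0]
width: 0.998
finger_force: 0.0
```

```bash
cat > chk.py <<'E'
from h import *
for n in('scene','side','wrist'):
    p=dict(load(n)); s=snap(n)
    for t,q in(('prev',p),('now',s)):
        h=cv2.cvtColor(q['img'],cv2.COLOR_RGB2HSV)
        for k,(a,b) in {'orange':((3,200,100),(18,255,255)),'red':((0,170,80),(3,255,255))}.items():
            c,l,st,ce=cv2.connectedComponentsWithStats(cv2.inRange(h,a,b))
            for i in range(1,c):
                if st[i,4]>4 and (n=='wrist' and st[i,4]>60 or 220<ce[i][0]<290 and 140<ce[i][1]<235): print(n,t,k,st[i].tolist(),ce[i].round(1))
st=r.read_state(); print(st['clock'],st['ee_pos'],st['width'],st['wrist_force'],st['finger_force'])
E
python3 chk.py
```

```text
scene prev orange [263, 160, 2, 6, 11] [263.5 162.7]
scene prev orange [246, 174, 13, 23, 142] [249.7 185.8]
scene prev orange [256, 178, 3, 3, 7] [257. 179.]
scene prev orange [246, 210, 13, 4, 21] [252.2 211.7]
scene prev red [262, 194, 3, 3, 6] [262.7 195.2]
scene now orange [263, 161, 2, 5, 9] [263.6 162.8]
scene now orange [245, 174, 13, 23, 213] [251.  185.6]
scene now orange [247, 210, 12, 4, 21] [252.3 211.9]
scene now red [262, 195, 3, 2, 5] [262.8 195.6]
side prev orange [251, 170, 7, 19, 96] [254.  179.5]
side prev orange [248, 190, 7, 2, 12] [250.6 190.4]
side now orange [247, 171, 11, 21, 188] [252.2 180.7]
wrist prev orange [225, 198, 62, 20, 207] [255.3 203.1]
wrist prev orange [213, 204, 90, 56, 2367] [256.8 226.5]
wrist prev orange [205, 240, 105, 87, 7262] [257.4 284.6]
wrist now orange [225, 197, 62, 20, 222] [255.7 202.6]
wrist now orange [212, 204, 93, 59, 2395] [256.8 226.5]
wrist now orange [204, 241, 105, 86, 7208] [256.4 284.7]
22.85 [0.53744297 0.11659673 0.21157634] 0.9974605270669614 [ 0.35416004  0.52090697 -0.00542525] 0.0
```

It barely moved, less than 1 px. I'll retreat straight up.

{"fn": "apply_moves", "kwargs": {"increments": [{"wx": 0, "wy": 0, "wz": 0, "tx": 0, "ty": 0, "tz": -0.15, "hand": 0}, {"wx": 0, "wy": 0, "wz": 0, "tx": 0, "ty": 0, "tz": -0.3, "hand": 0}, {"wx": 0, "wy": 0, "wz": 0, "tx": 0, "ty": 0, "tz": -0.4, "hand": 0}, {"wx": 0, "wy": 0, "wz": 0, "tx": 0, "ty": 0, "tz": -0.5, "hand": 0}, {"wx": 0, "wy": 0, "wz": 0, "tx": 0, "ty": 0, "tz": -0.6, "hand": 0}, {"wx": 0, "wy": 0, "wz": 0, "tx": 0, "ty": 0, "tz": -0.7, "hand": 0}, {"wx": 0, "wy": 0, "wz": 0, "tx": 0, "ty": 0, "tz": -0.7, "hand": 0}, {"wx": 0, "wy": 0, "wz": 0, "tx": 0, "ty": 0, "tz": -0.6, "hand": 0}, {"wx": 0, "wy": 0, "wz": 0, "tx": 0, "ty": 0, "tz": -0.4, "hand": 0}, {"wx": 0, "wy": 0, "wz": 0, "tx": 0, "ty": 0, "tz": -0.2, "hand": 0}, {"wx": 0, "wy": 0, "wz": 0, "tx": 0, "ty": 0, "tz": 0, "hand": 0}, {"wx": 0, "wy": 0, "wz": 0, "tx": 0, "ty": 0, "tz": 0, "hand": 0}, {"wx": 0, "wy": 0, "wz": 0, "tx": 0, "ty": 0, "tz": 0, "hand": 0}, {"wx": 0, "wy": 0, "wz": 0, "tx": 0, "ty": 0, "tz": 0, "hand": 0}, {"wx": 0, "wy": 0, "wz": 0, "tx": 0, "ty": 0, "tz": 0, "hand": 0}, {"wx": 0, "wy": 0, "wz": 0, "tx": 0, "ty": 0, "tz": 0, "hand": 0}]}}

```text
clock: 24.18
ee_pos: [0.5372, 0.1166, 0.3471]
tcp_rot: [3.141, -0.0, -0.002]
wrist_force: [0.4, -0.7, -0.1]
width: 1.002
finger_force: 0.0
```

```bash
python3 chk.py | grep -v prev
```

```text
scene now orange [261, 161, 4, 6, 11] [263.2 163.9]
scene now orange [245, 174, 15, 23, 201] [252.2 187. ]
scene now orange [247, 211, 12, 3, 19] [252.2 211.9]
scene now red [261, 194, 3, 3, 7] [262. 195.]
side now orange [245, 170, 13, 22, 229] [251.1 179.9]
wrist now orange [238, 160, 32, 15, 173] [253.1 164.8]
wrist now orange [271, 166, 7, 11, 13] [274.5 171.2]
wrist now orange [232, 169, 51, 48, 550] [257.  187.1]
wrist now orange [284, 193, 1, 6, 6] [284.  195.5]
wrist now orange [405, 268, 18, 17, 111] [415.1 276.4]
wrist now red [282, 193, 3, 6, 15] [282.9 195.6]
wrist now red [232, 194, 2, 6, 6] [232.2 196.5]
24.3333 [0.53738345 0.11659902 0.34773843] 0.9977357855179273 [ 0.15516321  0.07871839 -0.05949668] 0.0
```

The carver stands in the fork and hasn't moved. The gripper is clear of it.

```bash
python3 -c "
from plant import r
print(r.close_job())"
```

```text
the job is handed in; nothing more can be done
None
```

The carver hangs upright in the fork with its collar inside the lips; it moved less than about a pixel when I let go, the gripper is clear, and I handed the job in at about 24 s. While settling it I twice pressed the fork lengthwise with about 4 N before easing off.

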